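# Seat a lens barrel in a V-block and hold it down

### The job

Take the flanged lens barrel out of the two-lane storage rest and lower it (do not drop it) into the V-block, flange at the open end and plain end facing the end stop with no more than about 8 mm between them. Then press it straight down with the gripper, firmly but not hard (about 15 to 25 N), so that it bears evenly on both sides of the V, and finish while still holding it pressed like that. Leave the plain spacer tube and all the other things on the bench where they are.

Things in the scene. Friction and masses are not known exactly. Their poses are not given: they have to be found in the camera images.
- lens_barrel: aluminium lens barrel: cylinder 36 mm in diameter, 112 mm long, with a flange 52 mm across and 8 mm thick beyond one end; 0.10 to 0.21 kg. Lies level in either lane of the rest, axis 40 mm above the worktop, its x along the rest's x. Origin: on its axis, middle of the 112 mm. x axis: along it, from flange (x = -64 to -56 mm) to plain end (+56 mm); it may roll about x
- plain_end (a point): centre of the barrel's plain end face (56 mm from the barrel's origin along its x)
- spacer_tube: aluminium spacer tube of the same 36 mm diameter and 112 mm length but with no flange, in the other lane of the rest; leave it alone. Origin at its middle, x along it
- rest: grey storage rest, fixed: base plate 106x150x8 mm, two lanes along x at y = +48 and -48 mm, each with two V saddles (21 mm long at x = +-38 mm, 32 mm high); the 54 mm between a lane's saddles is open for fingers down to the plate. Origin: centre of its underside, on the worktop; z up. Rest and V-block stand side by side, either one on the left
- v_block: aluminium V-block, fixed: base plate 12 mm thick, 74 mm wide; two 90 degree vees in line, each 22 mm long at x = +-38 mm, 49 mm high, 68 mm wide; the 54 mm between them is open for fingers down to the plate. Origin: middle of the vees, on the worktop; x along the groove to the end stop, y left, z up. A seated barrel's axis is 50 mm up, at y = 0
- v_axis (a point): point 50 mm above the V-block's origin: on the axis of a seated barrel, midway between the vees
- stop_face (a point): on the steel end stop (6 mm thick, 40 mm wide, top 60 mm high), on its face towards the vees: x = 60 mm from the V-block's origin, 50 mm up
- pad_left: the white 3 mm liners on the left (+y) inclined faces of both vees, 45 degrees; rigid. Same origin and axes as the V-block
- pad_right: the white liners on the right (-y) inclined faces of both vees; rigid. Same origin and axes as the V-block
- timer: white bench timer, 67x63x19 mm; a bystander, leave it alone
- forceps: steel forceps lying flat, 126 mm long; a bystander, leave it alone
- petri_dish_1: round closed petri dish, 92 mm across, 16 mm high; a bystander, leave it alone
- bottle_dye: small screw-cap bottle, 32 mm across, 62 mm high; a bystander, leave it alone
- bottle_amber: amber screw-cap bottle, 45 mm across, 98 mm high; a bystander, leave it alone
- pen_2: marker pen lying flat, 135 mm long, 16 mm thick; a bystander, leave it alone
Things that resemble listed ones, but are neither listed nor needed, are in the scene too. What is shaped like the lens_barrel but blue or yellow is not meant.

How it is judged:
On the way, in this order (a step that is already met when the one before it is completed fails the run):
1. the gripper has lifted the lens barrel clear of the rest (height (world z) of lens_barrel above 0.085 m and contact force between the fingers and lens_barrel above 1 N), for 0.2 s.
2. the lens barrel lies in both vees, plain end at the stop (x of plain_end in the frame of v_block between 0.05 and 0.062 m and y of lens_barrel in the frame of v_block between -0.0025 and 0.0025 m and z of lens_barrel in the frame of v_block between 0.0475 and 0.0525 m and angle between the x axis of lens_barrel and the x axis of v_block, either way round below 0.04 rad), for 0.2 s.
At the end, for the whole second after the job is handed in: The barrel is seated in the vees (within 2.5 mm sideways and in height, 0.04 rad of the groove), plain end within 10 mm of the stop, still, and the gripper presses it so that each pad, left and right, carries over 3 N (its weight alone gives at most 1.5 N) (all of step 2 and contact force between lens_barrel and pad_left above 3 N and contact force between lens_barrel and pad_right above 3 N and contact force between the fingers and lens_barrel above 2 N and linear speed of lens_barrel below 0.01 m/s); the arm keeps its last pose, push and grip.
It fails at once if the barrel is let go more than 25 mm above its seat in the V-block (horizontal distance between lens_barrel and v_block below 0.08 m and height (world z) of lens_barrel above 0.075 m and contact force between the fingers and lens_barrel below 0.05 N).
It fails at once if the barrel is pressed into the V-block with more than 60 N on one pad (contact force between lens_barrel and pad_left above 60 N or contact force between lens_barrel and pad_right above 60 N).
It fails at once if the spacer tube or another loose thing is moved by more than 30 mm (distance of any of spacer_tube, timer, forceps, petri_dish_1, bottle_dye, bottle_amber, pen_2 from where it was at the start of the episode above 0.03 m).
It also fails if it takes over 35 s, if anything falls off the work surface, if the arm or the gripper's body presses on something with over 40 N, if the wrist force passes 120 N, or if a joint passes its speed limit or range.

### The arm

A 7-joint arm with a two-finger parallel gripper is mounted at the origin on a cart in front of the work surface, level with it; the furniture and walls round the work are solid. World frame = base frame: x ahead of the robot, y to its left, z up, the work surface at z = 0. Lengths are in m, angles in rad, forces in N, time in s.
With the tool pointing down it reaches from about 0.425 to 0.875 m from the base axis. Payload 4.7 kg.
Tool frame: the origin (TCP) lies midway between the tips of the shut fingers; the grasp point (between the pads) lies 19 mm behind it; z points along the fingers, x is the direction in which the jaws open and shut, and the axes are right-handed (so a half turn about z gives the same grasp; the last joint's range is limited). The gripper opens to 87 mm and grips with 3 to 60 N. Pads are 19 mm wide; open, the fingers measure 117 mm over their backs; the gripper's body (75 mm by 190 mm) begins 51 mm behind the grasp point.
Start: joints at [-1.298, 0.321, -0.07, 1.45, 0.023, 1.371, -0.057], TCP at [0.166, 0.628, 0.223] pointing down, gripper open.
Joint ranges: [-2.86, 2.86], [-0.3, 2.09], [-1.38, 1.24], [0.06, 2.45], [-1.56, 4.7], [0.09, 2.05], [-2.69, 2.69]. Speed limits (rad/s): [2.57, 2.57, 3.14, 3.14, 3.14, 3.14, 3.14].

### API

Orientations are given as a rotation vector (axis times angle).
In Python, from bench import get_state, eyes, ticket gives the robot as it stands.
- The arm moves only by the tool carry_out, never from a script. Its argument "motion" is a list of rows, each a list of 2 entries, a list of its own where there are three numbers: the shift along the world's x, y, z in m, then the turn about the world's z in rad. A call has 1 to 20 rows; each row is the pose to reach, as a shift and turn from the pose commanded when the call began; what a row does not reach only later rows make up. A row lasts 1/10 s, in which the tool goes at most 50 mm and 8.59 degrees, less where a joint would pass 70% of its speed; a pose out of reach is approached as far as the arm can. A call with a gripper value outside its range is refused whole. "grip" is the gripper command: -1 is fully open, 1 is shut, values between are in proportion, set as the call begins (left out, the last holds). The fingers move at their own pace and stop on an object; "squeeze" is the grip in N (left out, the last holds). Time passes only in rows, so rows that repeat a pose let the fingers close. It gives the time, the measured TCP pose, the force and the opening at its end, in the units of the state.
- get_state(): the state, without advancing time (a new reading comes with each control period).
- eyes.get_image(name): name is "side" or "top"; returns a dict with "pixels" (400x640x3 uint8, blue, green, red), "mtx" (3x3 intrinsics, pixels), "dist_coeffs" ([k1, k2, p1, p2, k3] as OpenCV has them; the pictures are not rectified), "extrinsics" (4x4, takes a point from camera to world coordinates). Camera axes: x right, y down, z forward; pixel columns grow to the right and rows downward; lengths in m; the calibration is good to about 2 mm. A picture is of the moment at which its call begins. There is no depth.
- ticket.close_job(): hands the job in, once; it reports no verdict.
The state is a dict: "time": time; "joint_positions": joint angles; "qd": joint speeds; "joint_torque": joint torques, N m; "position": TCP position; "tool_rot": TCP orientation; "ft_force": force on the tool from outside, world axes, zero at the start; "torque": the same for the moment, N m; "grip_width": opening from 0.0 (shut) to 1.0 (fully open).
Only numpy, scipy, OpenCV 4.12 (cv2) and the standard library are available. Lean on these libraries where they do the work, as an engineer would, in place of code of your own. Each camera call takes 0.05 s, during which the arm holds its last target. There are 200 camera calls.

## Working session

There is one attempt and no reset: what is moved stays moved. The work goes in short steps, Python scripts to look and compute and a tool call to move; the robot and the scene stay as the last step left them, time stands still between calls to the robot, and variables do not carry over. Pictures are saved under pics/ and viewed, about 8 in all and at most 12, crops included, and the job is handed in when it is done.

Besides the shell and the picture viewer there is one more tool, called after "Emit:" as name(argument=value, ...), one argument or row to a line, values as JSON. carry_out: Moves the arm, as the interface text tells. Its arguments: {"type":"object","properties":{"motion":{"type":"array","items":{"type":"array"}},"grip":{"type":"number"},"squeeze":{"type":"number"}},"required":["motion"]}

```bash
mkdir -p pics; cat > h.py <<'E'
import numpy as np, cv2
from bench import get_state, eyes, ticket
def shot(n,f=None):
    d=eyes.get_image(n); d={k:np.array(v) for k,v in d.items()}
    if f: cv2.imwrite('pics/'+f,d['pixels']); np.savez('pics/'+f+'.npz',**d)
    return d
def ray(d,uv,z):
    p=cv2.undistortPoints(np.array(uv,float).reshape(-1,1,2),d['mtx'],d['dist_coeffs']).reshape(-1,2)
    r=np.c_[p,np.ones(len(p))]@d['extrinsics'][:3,:3].T; o=d['extrinsics'][:3,3]
    return o+r*((z-o[2])/r[:,2])[:,None]
def proj(d,P):
    E=np.linalg.inv(d['extrinsics'])
    return cv2.projectPoints(np.array(P,float).reshape(-1,1,3),cv2.Rodrigues(E[:3,:3])[0],E[:3,3],d['mtx'],d['dist_coeffs'])[0].reshape(-1,2)
E
python3 - <<'E'
from h import *
s=get_state(); print(s)
for n in('top','side'):
    d=shot(n,n+'1.png'); print(n,d['extrinsics'].round(3).tolist(),d['mtx'].round(1).tolist())
E
```

```text
{'time': 0.0, 'joint_positions': array([-1.29788462,  0.32180327, -0.07004967,  1.45168876,  0.02263348,
        1.37078073, -0.05692077]), 'qd': array([ 0.00143267, -0.00132578,  0.00061084, -0.00042764, -0.0003288 ,
       -0.00070865,  0.00086287]), 'joint_torque': array([-4.54745259e-04, -4.91271079e+01, -4.04367289e-01, -3.12540793e+01,
       -6.41605980e-02,  4.32964310e-02,  1.59189367e-04]), 'position': array([0.16629533, 0.62779495, 0.22146715]), 'tool_rot': array([ 2.48854605e+00,  1.91540897e+00, -2.21383032e-03]), 'ft_force': array([ 0.62901248, -0.43013935, -0.05352366]), 'torque': array([ 0.00835492, -0.03212556,  0.05191264]), 'grip_width': 1.00489387973012}
top [[-0.02, -0.998, 0.066, 0.538], [-1.0, 0.02, -0.003, -0.171], [0.002, -0.066, -0.998, 1.144], [0.0, 0.0, 0.0, 1.0]] [[422.5, 0.0, 319.5], [0.0, 422.5, 200.7], [0.0, 0.0, 1.0]]
side [[0.624, -0.406, 0.668, -0.054], [-0.782, -0.334, 0.527, -0.698], [0.009, -0.851, -0.526, 0.591], [0.0, 0.0, 0.0, 1.0]] [[396.4, 0.0, 321.9], [0.0, 396.4, 204.5], [0.0, 0.0, 1.0]]
```

View pics/top1.png

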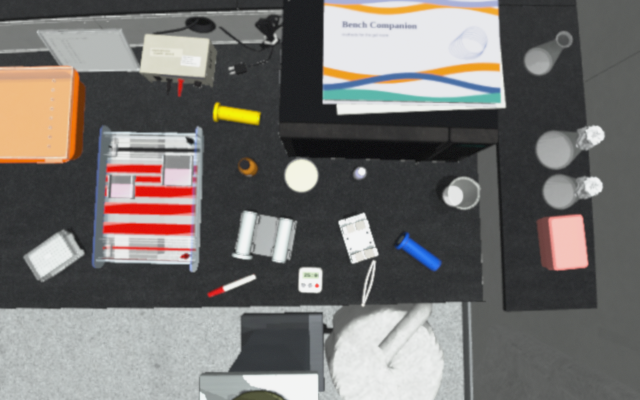

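View pics/side1.png

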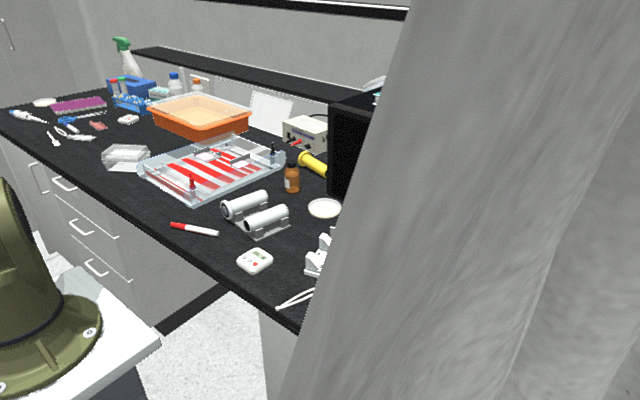

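The top view shows the rest at about (265,237), with two white cylinders at (244,235) and (284,240), and the V-block at (358,238). The yellow flanged part at (237,114) and the blue one at (418,252) are decoys. I'll enlarge both views to tell barrel from tube.

```bash
python3 - <<'E'
import cv2,numpy as np
a=cv2.imread('pics/top1.png')[195:275,225:385]; b=cv2.imread('pics/side1.png')[180:285,210:345]
a=cv2.resize(a,(800,400),interpolation=cv2.INTER_CUBIC)
cv2.imwrite('pics/c1.png',a)
cv2.imwrite('pics/c2.png',cv2.resize(b,None,fx=5,fy=5,interpolation=cv2.INTER_CUBIC))
E
```

```text
(no output)
```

View pics/c1.png

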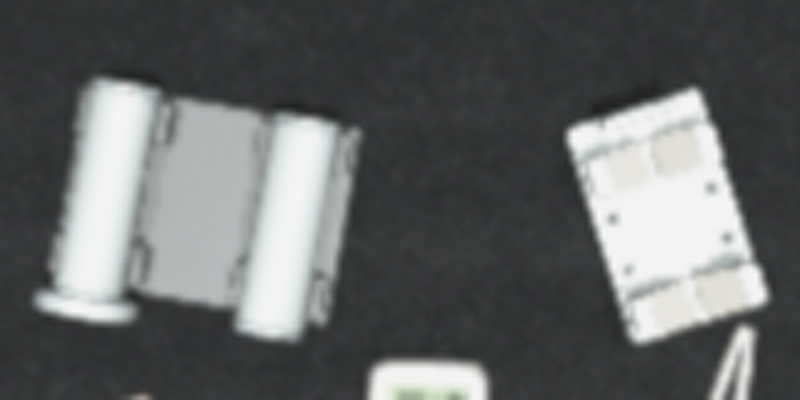

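View pics/c2.png

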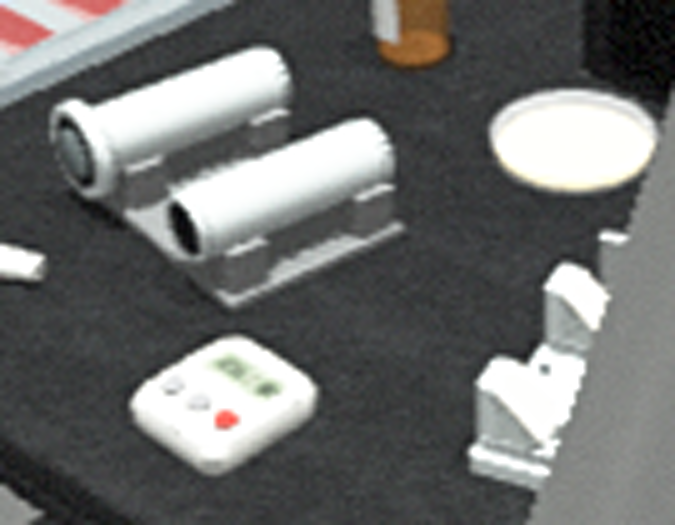

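The left cylinder is the white one with the flange, its flange towards the robot at crop (85,305). The right one has no flange, so it is the spacer. The V-block's end stop is at the far end, at top crop (635,105). The barrel is therefore already the right way round. Next I'll measure.

```bash
cat > m.py <<'E'
from h import *
from scipy.ndimage import map_coordinates
d=dict(np.load('pics/top1.png.npz')); g=cv2.cvtColor(d['pixels'],cv2.COLOR_BGR2GRAY).astype(float)
def prof(c,u,L=24):  # profile along pixel direction u through c
    t=np.arange(-L,L,.25); p=np.array(c)[None]+t[:,None]*u
    return t,map_coordinates(g,[p[:,1],p[:,0]],order=1)
if __name__=='__main__':
    for nm,a,b in (('barrel',(127,80),(93,285)),('vblock',(635,105),(705,325))):
        a=np.array(a)/5+[225,195]-.4;b=np.array(b)/5+[225,195]-.4;u=(a-b)/np.linalg.norm(a-b);n=np.array([-u[1],u[0]])
        print(nm,a,b,u)
        for f in (-.05,.1,.3,.5,.7,.9):
            t,v=prof(b+f*(a-b),n,18); print(f,v[::4].astype(int))
        t,v=prof((a+b)/2,u,34); print('axial',v[::2].astype(int))
E
python3 m.py
```

```text
barrel [250.  210.6] [243.2 251.6] [ 0.16361856 -0.98652368]
-0.05 [ 53  52  52  53  54  55  57  67  78  90 114 154 190 210 217 223 228 228
 223 221 212 192 173 150 123 101  87  69  56  51  52  52  52  53  52  52]
0.1 [ 55  55  55  55  54  55  54  55  73 116 149 185 216 230 238 241 243 244
 243 241 236 226 208 176 140 150 163 138 132 158 176 181 182 183 183 183]
0.3 [ 51  52  53  51  50  50  50  50  56  80 124 170 206 226 236 241 243 244
 243 241 237 228 213 186 152 138 152 164 176 180 181 181 181 182 182 182]
0.5 [ 50  50  50  51  51  49  48  50  53  73 117 163 200 221 233 239 242 243
 243 242 238 230 216 189 155 144 155 163 170 177 180 180 181 181 182 182]
0.7 [ 55  52  52  52  52  52  52  53  54  71 113 152 190 218 230 237 242 243
 243 243 239 232 221 200 164 137 146 155 158 169 177 179 180 181 180 181]
0.9 [ 51  51  51  52  53  54  54  54  61  85 119 150 181 209 225 233 238 241
 242 242 240 233 218 197 165 137 143 143 123 137 161 174 178 179 180 179]
axial [ 51  51  50  50  49  49  49  50  51  54  69  94 132 178 210 230 239 239
 234 223 217 219 222 226 232 237 241 242 242 242 243
[... 1255 characters left out ...]
 51  70 141 212 237 235 233 231 227 230 237 240 236 234 239 241 241
 243 242 238 238 238 232 235 238 234 235 239 235 221 165  87  54  51  49]
axial [208 182 157 133 110  90  73  65  59  56  55  55  55  56  56  55  54  54
  53  53  62  73 110 149 185 222 231 234 233 231 230 230 227 222 220 223
 226 230 233 234 231 221 213 219 227 235 240 242 243 243 243 244 244 244
 244 244 244 244 244 244 244 244 244 244 244 244 244 244 244 244 244 244
 244 244 244 244 244 244 243 243 243 242 241 238 235 227 220 221 222 224
 225 224 219 220 222 226 229 231 230 227 224 225 233 240 241 242 242 240
 240 239 234 227 193 151 109  69  48  41  38  40  42  46  48  49  50  49
  49  50  50  50  50  50  50  49  48  48]
```

```bash
python3 - <<'E'
from m import *
P=ray(d,[(242.75,247.31),(249.12,214.67)],.05); w=P[1]-P[0]; yaw=np.arctan2(w[1],w[0])
ub=np.array([.16362,-.98652]); mid=np.array([246.6,231.1])
e=ray(d,[mid+20.25*ub,mid-27.9*ub],.05); e[1]=ray(d,[mid-27.9*ub],.062)[0]
ax=w/np.linalg.norm(w)
s=[(q-P[0])@ax for q in e]; print('barrel yaw',yaw,'len',s[0]-s[1]); 
for o in (s[0]-.056,s[1]+.064): print('origin',P[0]+ax*o)
# v-block: edges fitted
a=np.array([351.6,215.6]);b=np.array([365.6,259.6]);u=(a-b)/np.linalg.norm(a-b);n=np.array([-u[1],u[0]])
def edges(f,L=18,th=145):
    t,v=prof(b+f*(a-b),n,L); i=np.where(v>th)[0]
    i=[k for k in i if abs(t[k])<17]; r=[]
    for k,s in((i[0],-1),(i[-1],1)):
        r.append(t[k]+s*.25*(v[k]-th)/(v[k]-v[k+s]))
    return r
for lab,fs,z in(('base',np.linspace(.27,.58,14),.012),('near vee',np.linspace(.05,.18,6),.03),('far vee',np.linspace(.66,.78,6),.03)):
    L=[];R=[]
    for f in fs:
        l,r=edges(f); c=b+f*(a-b); L.append(c+l*n);R.append(c+r*n)
    L=ray(d,L,z);R=ray(d,R,z); C=(L+R)/2; k=np.polyfit(C[:,0],C[:,1],1)
    print(lab,'width',np.linalg.norm(L-R,axis=1).mean().round(4),'centre',C.mean(0).round(4),'yaw L,R',[np.arctan(np.polyfit(q[:,0],q[:,1],1)[0]).round(3) for q in(L,R)])
m=(a+b)/2-.9*n
for nm,t,z,x in(('near out',-22.55,.012,-.049),('near in',-13,.02,-.027),('far in',9.25,.02,.027),('far out',16.5,.02,.049),('stop back',22.57,.06,.066)):
    q=ray(d,[m+t*u],z)[0]; print(nm,q.round(4), 'origin x if yaw .3:',(q-x*np.array([np.cos(.3),np.sin(.3),0])).round(4))
E
```

```text
barrel yaw -0.20398109939440176 len 0.12279402097913591
origin [0.53191185 0.01799512 0.05      ]
origin [0.52917575 0.01856111 0.05      ]
base width 0.0761 centre [ 0.5023 -0.2775  0.012 ] yaw L,R [np.float64(0.292), np.float64(0.284)]
near vee width 0.0751 centre [ 0.4672 -0.2873  0.03  ] yaw L,R [np.float64(0.272), np.float64(0.302)]
far vee width 0.0753 centre [ 0.5374 -0.2666  0.03  ] yaw L,R [np.float64(0.242), np.float64(0.214)]
near out [ 0.4536 -0.2917  0.012 ] origin x if yaw .3: [ 0.5005 -0.2772  0.012 ]
near in [ 0.4784 -0.2838  0.02  ] origin x if yaw .3: [ 0.5042 -0.2758  0.02  ]
far in [ 0.5348 -0.2673  0.02  ] origin x if yaw .3: [ 0.509  -0.2753  0.02  ]
far out [ 0.5533 -0.2619  0.02  ] origin x if yaw .3: [ 0.5065 -0.2764  0.02  ]
stop back [ 0.5677 -0.2543  0.06  ] origin x if yaw .3: [ 0.5046 -0.2738  0.06  ]
```

Barrel: origin at about (0.5305, 0.018), yaw -0.204. V-block: origin at about (0.505, -0.276), yaw 0.288. I'll move above the barrel, then look again.

Emit:
carry_out(
  motion=[
    [[0.024, -0.04, 0], 0.0],
    [[0.049, -0.081, 0], 0.01],
    [[0.073, -0.122, 0], 0.02],
    [[0.097, -0.163, 0], 0.03],
    [[0.121, -0.203, 0], 0.04],
    [[0.146, -0.244, 0], 0.055],
    [[0.17, -0.285, 0], 0.055],
    [[0.194, -0.325, 0], 0.055],
    [[0.218, -0.366, 0], 0.055],
    [[0.243, -0.407, 0], 0.055],
    [[0.267, -0.447, 0], 0.055],
    [[0.291, -0.488, 0], 0.055],
    [[0.315, -0.529, 0], 0.055],
    [[0.34, -0.569, 0], 0.055],
    [[0.364, -0.61, 0], 0.055],
    [[0.364, -0.61, 0], 0.055],
    [[0.364, -0.61, 0], 0.055],
    [[0.364, -0.61, 0], 0.055],
  ],
  grip=-1,
)

```text
time: 1.9
position: [0.5298, 0.0197, 0.2221]
tool_rot: [-2.433, -1.985, 0.001]
ft_force: [0.0, 0.0, 0.2]
grip_width: 1.003
```

```bash
python3 - <<'E'
from h import *
s=get_state(); print(s['time'],s['position'],s['tool_rot'],s['joint_positions'])
d=shot('side','side2.png')
c=proj(d,[.505,-.276,.03])[0]; print(c)
b=d['pixels']; x,y=int(c[0]),int(c[1])
cv2.imwrite('pics/c3.png',np.vstack([cv2.resize(b[max(0,y-35):y+35,max(0,x-70):x+70],(800,400),interpolation=cv2.INTER_CUBIC),cv2.resize(b,(320,200)).repeat(1,0) if 0 else np.zeros((1,800,3),np.uint8)]))
print(x-70,y-35)
E
```

```text
1.9 [0.52975751 0.01973843 0.22212591] [-2.43329064e+00 -1.98525552e+00  7.07291297e-04] [-0.61660996  0.06231829  0.55623342  1.76594343 -0.03464054  1.32390805
  1.31594628]
[328.027558   252.93464495]
258 217
```

View pics/side2.png

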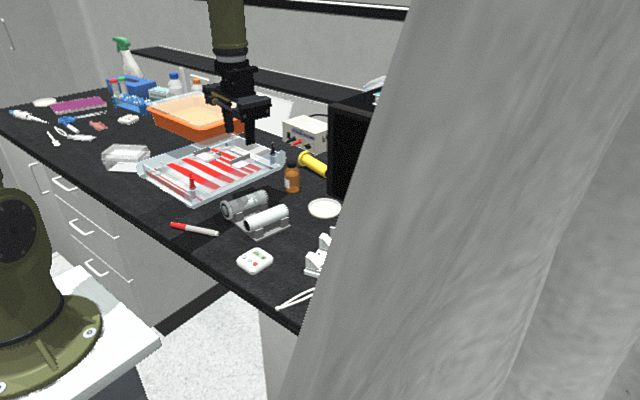

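The grey obstruction on the right hides half of the V-block and doesn't move; only its near vee, at (318,262), is visible. The gripper is above the barrel. I'll descend with the fingers in the 54 mm gap.

Emit:
carry_out(
  motion=[
    [[0, -0.001, -0.04], 0],
    [[0, -0.001, -0.08], 0],
    [[0, -0.001, -0.12], 0],
    [[0, -0.001, -0.15], 0],
    [[0, -0.001, -0.175], 0],
    [[0, -0.001, -0.19], 0],
    [[0, -0.001, -0.2], 0],
    [[0, -0.001, -0.2], 0],
    [[0, -0.001, -0.2], 0],
    [[0, -0.001, -0.2], 0],
  ],
)

```text
time: 2.95
position: [0.5315, 0.0176, 0.0238]
tool_rot: [2.435, 1.983, 0.004]
ft_force: [-0.1, 0.3, -0.8]
grip_width: 1.001
```

Emit:
carry_out(
  motion=[
    [[0, 0, 0], 0],
    [[0, 0, 0], 0],
    [[0, 0, 0], 0],
    [[0, 0, 0], 0],
    [[0, 0, 0], 0],
    [[0, 0, 0], 0],
    [[0, 0, 0], 0],
    [[0, 0, 0], 0],
    [[0, 0, 0], 0],
    [[0, 0, 0], 0],
  ],
  grip=1,
  squeeze=30,
)

```text
time: 3.95
position: [0.5308, 0.0189, 0.0228]
tool_rot: [-2.434, -1.985, -0.003]
ft_force: [0.5, 5.3, 0.7]
grip_width: 0.406
```

Emit:
carry_out(
  motion=[
    [[0, 0, 0.01], 0],
    [[0, 0, 0.03], 0],
    [[0, 0, 0.06], 0],
    [[0, 0, 0.09], 0],
    [[0, 0, 0.12], 0],
    [[0, 0, 0.12], 0],
    [[0, 0, 0.12], 0],
    [[0, 0, 0.12], 0],
    [[0, 0, 0.12], 0],
  ],
)

```text
time: 4.85
position: [0.5293, 0.0169, 0.1411]
tool_rot: [-2.435, -1.983, 0.004]
ft_force: [-0.5, -0.4, -0.9]
grip_width: 0.409
```

```bash
python3 - <<'E'
from h import *
s=get_state(); print(s['time'],s['position'],s['tool_rot'],s['ft_force'],s['grip_width'])
d=shot('top','top3.png');e=shot('side','side3.png')
c=proj(d,[.53,.02,.13])[0].astype(int);k=proj(e,[.53,.02,.13])[0].astype(int)
A=cv2.resize(d['pixels'][c[1]-40:c[1]+40,c[0]-40:c[0]+40],(400,400),interpolation=cv2.INTER_CUBIC)
B=cv2.resize(e['pixels'][k[1]-40:k[1]+40,k[0]-40:k[0]+40],(400,400),interpolation=cv2.INTER_CUBIC)
cv2.imwrite('pics/c4.png',np.hstack([A,B])); print(c-40,k-40)
E
```

```text
4.85 [0.52925398 0.01692032 0.14113289] [-2.4354685  -1.98300548  0.00432526] [-0.46285873 -0.39258875 -0.87875409] 0.4088891923062435
[199 193] [202 131]
```

View pics/c4.png

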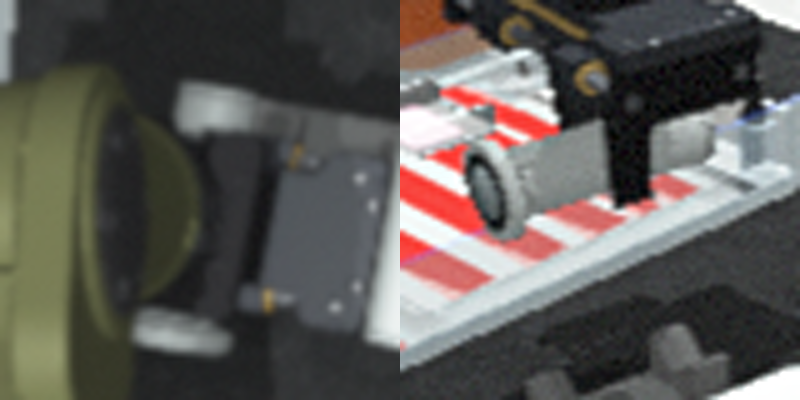

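The barrel is held level between the fingers. In the top crop the plain end is at about (218,87) and the flange's outer edge at about (183,347). From these I'll get the barrel's offset from the TCP.

```bash
python3 - <<'E'
from m import *
d=dict(np.load('pics/top3.png.npz'));s=get_state()
g[:]=cv2.cvtColor(d['pixels'],cv2.COLOR_BGR2GRAY)
for c in ((205,85),(218,87)):
    t,v=prof(np.array(c)/5+[198.6,192.6],np.array([.14,-.99]),5); print(v[::2].astype(int))
for c in ((175,347),(190,349)):
    t,v=prof(np.array(c)/5+[198.6,192.6],np.array([.14,-.99]),5); print(v[::2].astype(int))
P=ray(d,[(242.2,210),(235.2,262)],.167); 
P[1]=ray(d,[(235.2,262)],.18)[0]
ax=P[0]-P[1]; L=np.linalg.norm(ax[:2]); print(P,L,np.arctan2(ax[1],ax[0]))
a=np.array([np.cos(-.204),np.sin(-.204)])
print('TCP->origin along axis', (P[0,:2]-s['position'][:2])@a-.056,(P[1,:2]-s['position'][:2])@a+.064)
E
```

```text
[162 161 160 159 154 149 143 137 130 122 102  79  60  42  36  34  34  34
  34  35]
[180 180 179 175 171 163 156 153 149 128 107  81  56  46  37  36  34  34
  34  34]
[ 35  34  34  34  35  35  37  60  83 114 144 157 170 170 170 160 150 139
 129 121]
[ 35  35  34  34  35  37  41  50  73  96 124 147 153 159 157 153 140 129
 123 117]
[[0.58446531 0.00527672 0.167     ]
 [0.46591914 0.0200311  0.18      ]] 0.11946081699146828 -0.12382422876757272
TCP->origin along axis 0.00010403155525713637 0.001026965212113748
```

Emit:
carry_out(
  motion=[
    [[-0.002, -0.025, 0], 0.04],
    [[-0.005, -0.06, 0], 0.1],
    [[-0.008, -0.095, 0], 0.16],
    [[-0.011, -0.13, 0], 0.22],
    [[-0.014, -0.165, 0], 0.28],
    [[-0.017, -0.2, 0], 0.34],
    [[-0.02, -0.235, 0], 0.4],
    [[-0.022, -0.265, 0], 0.45],
    [[-0.024, -0.285, 0], 0.48],
    [[-0.0245, -0.293, 0], 0.492],
    [[-0.0245, -0.293, 0], 0.492],
    [[-0.0245, -0.293, 0], 0.492],
    [[-0.0245, -0.293, 0], 0.492],
    [[-0.0245, -0.293, 0], 0.492],
  ],
  squeeze=40,
)

```text
time: 6.35
position: [0.5064, -0.2741, 0.1425]
tool_rot: [-1.877, -2.519, -0.001]
ft_force: [0.5, -0.1, -1.8]
grip_width: 0.403
```

```bash
python3 - <<'E'
from h import *
for i in range(4):
    d=shot('top','top4.png');s=get_state(); r=s['tool_rot']; print(s['position'],(2*np.arctan2(r[1],r[0]))%np.pi,s['ft_force'])
c=proj(d,[.505,-.276,.1])[0].astype(int)
print(c-[50,40]);cv2.imwrite('pics/c5.png',cv2.resize(d['pixels'][c[1]-40:c[1]+40,c[0]-50:c[0]+50],(750,600),interpolation=cv2.INTER_CUBIC))
E
```

```text
[ 0.50631403 -0.27441689  0.14257201] 1.8607154628579519 [ 0.03717979 -0.02298101 -0.75483022]
[ 0.50620835 -0.27471514  0.14262682] 1.8603349016982902 [ 0.13933304 -0.57139362 -1.92337263]
[ 0.50615212 -0.27492046  0.14266236] 1.8600473937978226 [ 0.21224332  0.43862276 -0.68726978]
[ 0.50608205 -0.2751229   0.14264358] 1.8597836923052142 [-0.52668155  0.23556533 -2.17532622]
[311 201]
```

View pics/c5.png

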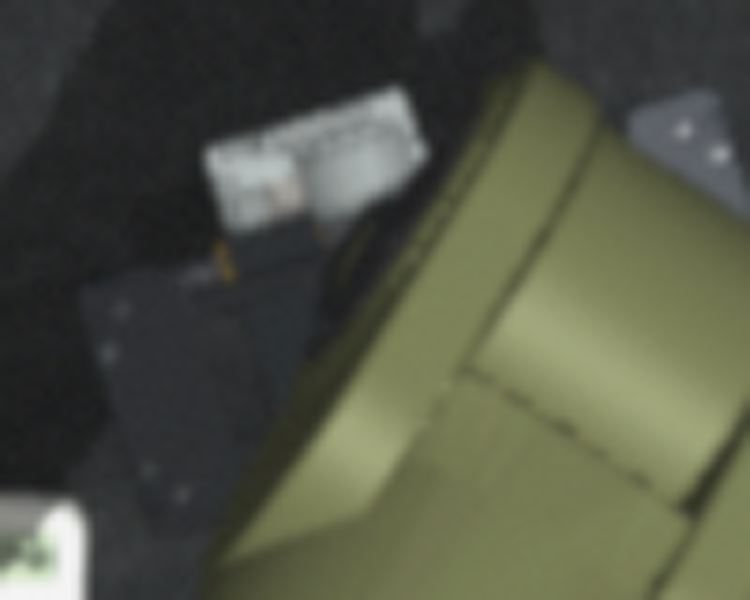

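The plain end sits over the far vee and the stop, at crop (365,150), square to the block. I'll lower to about 12 mm above the seat and check the settled pose.

Emit:
carry_out(
  motion=[
    [[0, 0, -0.03], 0],
    [[0, 0, -0.06], 0],
    [[0, 0, -0.08], 0],
    [[0, 0, -0.09], 0],
    [[0, 0, -0.097], 0],
    [[0, 0, -0.097], 0],
    [[0, 0, -0.097], 0],
    [[0, 0, -0.097], 0],
    [[0, 0, -0.097], 0],
    [[0, 0, -0.097], 0],
    [[0, 0, -0.097], 0],
    [[0, 0, -0.097], 0],
  ],
)

```text
time: 7.75
position: [0.506, -0.2756, 0.0457]
tool_rot: [1.879, 2.517, 0.0]
ft_force: [-0.0, 0.7, -1.7]
grip_width: 0.403
```

```bash
python3 - <<'E'
from h import *
for i in range(3):
    d=shot('top','top5.png');s=get_state(); r=s['tool_rot']; print(s['time'],s['position'],(2*np.arctan2(r[1],r[0]))%np.pi,s['ft_force'],s['torque'])
c=proj(d,[.505,-.276,.05])[0].astype(int)
print(c-[50,40]);cv2.imwrite('pics/c6.png',cv2.resize(d['pixels'][c[1]-40:c[1]+40,c[0]-50:c[0]+50],(750,600),interpolation=cv2.INTER_CUBIC))
E
```

```text
7.8 [ 0.50588781 -0.27563719  0.04562878] 1.8589813531967385 [ 0.45109184 -0.38139382 -1.12086506] [ 0.00885426  0.00358547 -0.02658224]
7.85 [ 0.50585252 -0.27560984  0.04559719] 1.8589721930241812 [ 5.85686737e-01 -1.32662327e-03 -1.56190490e+00] [ 0.05195714 -0.02088849 -0.05607942]
7.9 [ 0.50587575 -0.27560451  0.04558192] 1.8590380912394782 [ 0.24499303  0.12984711 -1.35952382] [ 0.07312257  0.052744   -0.00602897]
[309 200]
```

View pics/c6.png

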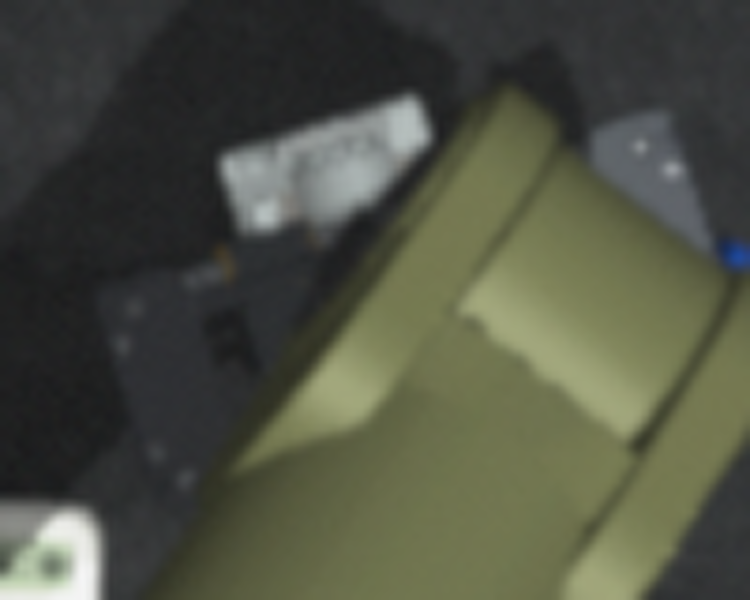

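The plain end is at about (335,143) and the stop's back edge at about (320,122). That leaves a gap of roughly 2–4 mm, with no contact. I'll back off 1 mm and lower gently.

Emit:
carry_out(
  motion=[
    [[-0.001, -0.0003, -0.003], 0],
    [[-0.001, -0.0003, -0.006], 0],
    [[-0.001, -0.0003, -0.009], 0],
    [[-0.001, -0.0003, -0.011], 0],
    [[-0.001, -0.0003, -0.012], 0],
    [[-0.001, -0.0003, -0.012], 0],
    [[-0.001, -0.0003, -0.012], 0],
    [[-0.001, -0.0003, -0.012], 0],
  ],
)

```text
time: 8.7
position: [0.5049, -0.2759, 0.0337]
tool_rot: [1.879, 2.517, 0.0]
ft_force: [-0.2, -0.0, -0.6]
grip_width: 0.405
```

Emit:
carry_out(
  motion=[
    [[0, 0, -0.0005], 0],
    [[0, 0, -0.001], 0],
    [[0, 0, -0.0015], 0],
    [[0, 0, -0.002], 0],
    [[0, 0, -0.002], 0],
    [[0, 0, -0.002], 0],
  ],
)

```text
time: 9.3
position: [0.5053, -0.2762, 0.0328]
tool_rot: [1.88, 2.516, 0.002]
ft_force: [-3.4, 1.6, 7.5]
grip_width: 0.403
```

Emit:
carry_out(
  motion=[
    [[-0.0004, 0.0002, -0.0005], 0],
    [[-0.0004, 0.0002, -0.001], 0],
    [[-0.0004, 0.0002, -0.001], 0],
    [[-0.0004, 0.0002, -0.001], 0],
    [[-0.0004, 0.0002, -0.001], 0],
    [[-0.0004, 0.0002, -0.001], 0],
  ],
)

```text
time: 9.9
position: [0.5053, -0.2762, 0.0327]
tool_rot: [1.88, 2.515, 0.003]
ft_force: [-3.6, 2.6, 14.3]
grip_width: 0.401
```

Emit:
carry_out(
  motion=[
    [[-0.0004, 0.0003, -0.0005], 0],
    [[-0.0004, 0.0003, -0.0005], 0],
    [[-0.0004, 0.0003, -0.0005], 0],
    [[-0.0004, 0.0003, -0.0005], 0],
    [[-0.0004, 0.0003, -0.0005], 0],
    [[-0.0004, 0.0003, -0.0005], 0],
    [[-0.0004, 0.0003, -0.0005], 0],
    [[-0.0004, 0.0003, -0.0005], 0],
  ],
)

```text
time: 10.7
position: [0.5053, -0.2762, 0.0327]
tool_rot: [1.879, 2.515, 0.003]
ft_force: [-4.0, 3.2, 15.7]
grip_width: 0.406
```

```bash
python3 - <<'E'
from h import *
for i in range(8):
    d=shot('top','top6.png');s=get_state(); r=s['tool_rot']
    print(s['time'],s['position'].round(4),round((2*np.arctan2(r[1],r[0]))%np.pi,4),s['ft_force'].round(1),s['torque'].round(2),round(s['grip_width'],3))
c=proj(d,[.53,-.27,.05])[0].astype(int)
print(c-[50,40]);cv2.imwrite('pics/c7.png',cv2.resize(d['pixels'][c[1]-30:c[1]+30,c[0]-40:c[0]+40],(800,600),interpolation=cv2.INTER_CUBIC))
E
```

```text
10.75 [ 0.5053 -0.2762  0.0327] 1.858 [-2.9  2.8 15.4] [ 0.53  0.86 -0.31] 0.401
10.8 [ 0.5053 -0.2762  0.0327] 1.858 [-4.   2.4 15.1] [ 0.46  0.83 -0.24] 0.402
10.85 [ 0.5053 -0.2762  0.0327] 1.858 [-3.7  2.2 15. ] [ 0.5   0.89 -0.29] 0.405
10.9 [ 0.5053 -0.2762  0.0327] 1.858 [-3.8  3.8 15.5] [ 0.52  0.84 -0.29] 0.406
10.95 [ 0.5053 -0.2762  0.0327] 1.858 [-4.5  2.6 15. ] [ 0.44  0.86 -0.24] 0.405
11.0 [ 0.5053 -0.2762  0.0327] 1.8581 [-3.5  2.4 16. ] [ 0.53  0.8  -0.29] 0.402
11.05 [ 0.5053 -0.2762  0.0327] 1.858 [-3.4  2.2 15.3] [ 0.49  0.85 -0.3 ] 0.402
11.1 [ 0.5053 -0.2762  0.0327] 1.858 [-3.6  2.7 15.4] [ 0.58  0.88 -0.31] 0.404
[307 190]
```

View pics/c7.png

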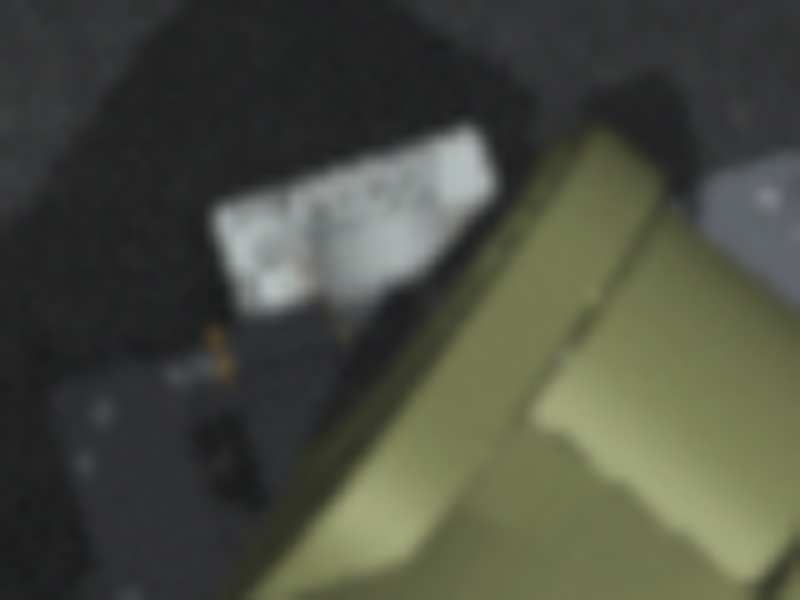

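The barrel lies in the vees with steady force and both sides loaded. I'll check the gap to the stop numerically.

```bash
python3 - <<'E'
from m import *
d=dict(np.load('pics/top6.png.npz')); g[:]=cv2.cvtColor(d['pixels'],cv2.COLOR_BGR2GRAY)
X=np.array([np.cos(.288),np.sin(.288),0]);Y=np.array([-X[1],X[0],0]);o=np.array([.505,-.276,0])
for yo in(-.004,0,.004,.008,.025):
    xs=np.arange(.036,.076,.001); P=[o+X*x+Y*yo+[0,0,.06] for x in xs]; p=proj(d,P)
    v=map_coordinates(g,[p[:,1],p[:,0]],order=1); print(yo,dict(zip((xs*1000).round().astype(int).tolist(),v.astype(int).tolist())))
E
```

```text
-0.004 {36: 126, 37: 143, 38: 159, 39: 165, 40: 169, 41: 173, 42: 174, 43: 174, 44: 174, 45: 174, 46: 174, 47: 173, 48: 171, 49: 169, 50: 165, 51: 160, 52: 157, 53: 156, 54: 156, 55: 152, 56: 148, 57: 142, 58: 140, 59: 139, 60: 139, 61: 143, 62: 146, 63: 143, 64: 135, 65: 127, 66: 106, 67: 86, 68: 68, 69: 55, 70: 42, 71: 37, 72: 35, 73: 34, 74: 34, 75: 34}
0 {36: 128, 37: 143, 38: 152, 39: 161, 40: 166, 41: 168, 42: 169, 43: 169, 44: 169, 45: 169, 46: 168, 47: 168, 48: 167, 49: 165, 50: 163, 51: 161, 52: 158, 53: 156, 54: 156, 55: 156, 56: 154, 57: 152, 58: 151, 59: 151, 60: 151, 61: 151, 62: 148, 63: 144, 64: 135, 65: 119, 66: 101, 67: 83, 68: 66, 69: 49, 70: 44, 71: 39, 72: 37, 73: 36, 74: 35, 75: 35}
0.004 {36: 132, 37: 143, 38: 152, 39: 155, 40: 158, 41: 160, 42: 160, 43: 160, 44: 160, 45: 160, 46: 160, 47: 158, 48: 157, 49: 154, 50: 150, 51: 147, 52: 146, 53: 147, 54: 150, 55: 150, 56: 150, 57: 149, 58: 147, 59: 145, 60: 146, 61: 148, 62: 150, 63: 144, 64: 137, 65: 127, 66: 106, 67: 86, 68: 69, 69: 54, 70: 41, 71: 37, 72: 36, 73: 36, 74: 36, 75: 36}
0.008 {36: 127, 37: 134, 38: 139, 39: 143, 40: 146, 41: 147, 42: 148, 43: 148, 44: 148, 45: 147, 46: 147, 47: 146, 48: 144, 49: 141, 50: 138, 51: 135, 52: 133, 53: 132, 54: 135, 55: 138, 56: 140, 57: 142, 58: 144, 59: 146, 60: 147, 61: 149, 62: 147, 63: 145, 64: 135, 65: 119, 66: 100, 67: 82, 68: 65, 69: 50, 70: 44, 71: 39, 72: 37, 73: 36, 74: 36, 75: 36}
0.025 {36: 81, 37: 98, 38: 118, 39: 138, 40: 152, 41: 161, 42: 169, 43: 169, 44: 170, 45: 169, 46: 165, 47: 160, 48: 155, 49: 150, 50: 146, 51: 147, 52: 148, 53: 150, 54: 153, 55: 157, 56: 160, 57: 162, 58: 165, 59: 160, 60: 155, 61: 149, 62: 142, 63: 135, 64: 125, 65: 111, 66: 95, 67: 79, 68: 63, 69: 49, 70: 44, 71: 39, 72: 36, 73: 36, 74: 35, 75: 35}
```

The stop's back edge reads 66.5 mm, where 66 was expected. The barrel's darker rim puts the plain end at about 56 mm, so the gap is about 4 mm. The press reads about 15.4 N, at the low edge of the range, so I'll add a little.

Emit:
carry_out(
  motion=[
    [[-0.0003, 0.0003, -0.0005], 0],
    [[-0.0003, 0.0003, -0.0005], 0],
    [[-0.0003, 0.0003, -0.0005], 0],
    [[-0.0003, 0.0003, -0.0005], 0],
    [[-0.0003, 0.0003, -0.0005], 0],
    [[-0.0003, 0.0003, -0.0005], 0],
  ],
)

```text
time: 11.7
position: [0.5053, -0.2762, 0.0327]
tool_rot: [1.879, 2.514, 0.003]
ft_force: [-4.5, 2.0, 17.8]
grip_width: 0.402
```

```bash
python3 - <<'E'
from h import *
F=[]
for i in range(8):
    shot('top'); s=get_state(); F.append(s['ft_force'])
print(s['time'],s['position'].round(4),np.mean(F,0).round(1),np.ptp(F,axis=0).round(1),round(s['grip_width'],3))
if 12<np.mean(F,0)[2]<25: ticket.close_job(); print('closed')
E
```

```text
12.1 [ 0.5053 -0.2762  0.0326] [-3.8  2.4 17.4] [1.9 1.8 1.2] 0.404
the job is handed in; nothing more can be done
closed
```

I lifted the white flanged barrel out of the rest's left lane, lowered it into the V-block with its flange at the open end, and pressed it down. I handed the job in at 12.1 s, still gripped at 40 N and pressed.

- **Press:** the last readings averaged 17.4 N down and were steady, with the TCP still at z = 0.0326 m, the height expected for a seated barrel.
- **Evenness:** a sideways force of about 3 N remained, so the load is not perfectly even. I estimate about 9 N on the left pad and 14 N on the right; this comes from the wrist force, not from the pads.
- **Gap to the stop:** I put it at about 4 mm, good to about 3 mm. The arm hides most of the barrel from above and a fixed obstruction hides the V-block from the side. My V-block position readings disagreed by up to about 8 mm along the groove. I settled on the stop's back edge, which agreed to 0.5 mm.
- **Other things on the bench:** nothing touched the spacer tube or the bystanders that I could tell, but I did not take a separate final picture to confirm it.

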